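Free the card rack and latch its keeper bar

ROBOT

A 6-joint arm with a two-finger parallel gripper is mounted at the origin on the work surface. World frame = base frame: x ahead of the robot, y to its left, z up, the work surface at z = 0. Lengths are in m, angles in rad, forces in N, time in s.
With the tool pointing down it reaches from about 0.3 to 0.875 m from the base axis. Payload 6.4 kg.
Tool frame: the origin (TCP) lies midway between the tips of the shut fingers; the grasp point (between the pads) lies 19 mm behind it; z points along the fingers, y is the line along which they close (so a half turn about z gives the same grasp; the last joint's range is limited). The gripper opens to 85 mm and grips with 20 to 120 N. Pads are 22 mm wide; open, the fingers measure 114 mm over their backs; the gripper's body (76 mm by 85 mm) begins 54 mm behind the grasp point. The pads swing forward as they close: fully open they stand 13 mm farther back than shut.
Start: joints at [-1.521, 0.181, 1.607, -0, 1.354, -0.206], TCP at [0.146, -0.556, 0.2] pointing down, gripper open.
Joint ranges: [-2.99, 2.99], [-0.89, 2.07], [0.3, 2.58], [-1.14, 4.28], [0, 2.63], [-3.12, 3.12]. Speed limits (rad/s): [2.57, 2.57, 3.01, 3.14, 3.14, 3.14].

INTERFACE

Orientations are given as a unit quaternion [w, x, y, z].
In Python, from bench import * gives the robot as it stands.
- The arm moves only by the tool play_rows, never from a script. Its argument "plan" is a list of rows, each a list of 3 entries, a list of its own where there are three numbers: the finger opening in mm, from 0 to 85.4, then the shift along the tool's x, y, z normalised to -1 to 1, where 1 is 40 cm, then the turn about the tool's z normalised to -1 to 1, where 1 is pi rad. A call has 1 to 10 rows; each row is the pose to reach, as a shift and turn from the pose commanded when the call began, along the tool's axes at that moment, turning the shorter way round; what a row does not reach only later rows make up. A row lasts 1/10 s, in which the tool goes at most 50 mm and 8.59 degrees, less where a joint would pass 70% of its speed; a pose out of reach is approached as far as the arm can. A call with a number of a shift or a turn outside -1 to 1 is refused whole. A call with a gripper value outside its range is refused whole. The fingers move at their own pace and stop on an object; the grip force is fixed at half the most. Time passes only in rows, so rows that repeat a pose let the fingers close. It gives the time, the measured TCP pose, the force, the opening and the grip force at its end, in the units of the state.
- get_obs(): the state, without advancing time (a new reading comes with each control period).
- camera(name): name is "scene" or "top" or "wrist"; returns a dict with "image" (384x512x3 uint8, red, green, blue), "range_z" (384x512 float32, m along the optical axis (not along the pixel's ray), 0 where there is no reading), "intrinsics" (3x3 intrinsics, pixels), "rvec" (rotation vector, rad) and "tvec" (3), from world to camera coordinates, as OpenCV has them; the wrist camera has in their place "T_tool_cam" (4x4, takes a point from camera to tool coordinates, whose origin is the TCP and whose axes are the flange's). Camera axes: x right, y down, z forward; pixel columns grow to the right and rows downward; lengths in m; the calibration is good to about 2 mm. A picture is of the moment at which its call begins: read the wrist's pose just before it.
- hand_in(): hands the job in; it is judged then, once.
Trained networks look in a picture, given as the dict that the camera call returned (one of the last four; its "shot" number tells which), for a name from the list of things; names that differ only in an ending like _2 or _b are one class to them, and where a whole thing is asked for, a point or a joint stands for the part that bears it (a point fixed in the world has none). Each returns a list of dicts, best first, with "conf" (0 to 1); they miss things now and then, are a little off and sometimes report something else, mostly with a low value. They report only what shows in the picture. A call takes as long as a camera call. They do not tell look-alikes from the thing itself.
- search_frame(picture, label): "rect" ([centre column, centre row, width, height] in pixels, round what is visible of it).
- masks_of(picture, label): "mask" (384x512 bool, what is visible of it) and "rect" ([centre column, centre row, width, height] in pixels, round what is visible of it).
The state is a dict: "time_s": time; "q": joint angles; "dq": joint speeds; "joint_efforts": joint torques, N m; "eef_pos": TCP position; "eef_rot": TCP orientation; "wrist_force": force on the tool from outside, world axes, zero at the start; "torque": the same for the moment, N m; "opening": opening from 0.0 (shut) to 1.0 (fully open); "grasp_force": force on a finger pad.
Only numpy, scipy, OpenCV 4.12 (cv2) and the standard library are available. Lean on these libraries where they do the work, as an engineer would, in place of code of your own. Each camera call takes 0.05 s, during which the arm holds its last target. There are 200 camera calls.

TASK

The tall circuit board stops the keeper bar of the card rack from shutting: slide it straight up out of its slot and set it down, without dropping it, upright (leaning is fine) in the empty grey trough. Then swing the keeper bar shut over the two short boards until it has ridden over the sprung ball and is fully home in its detent. Leave the short boards in their slots and the other things on the bench where they are.

Things in the scene. Friction and masses are not known exactly. Their poses are not given: they have to be found in the camera images.
- rack: Aluminium card rack fixed to the bench, base 130 (x) x 165 (y) x 10 mm. Origin: centre of underside. Boards stand along rack x in three slots at rack y = -26, 0, +26 mm, floor 10 mm up; slotted end guides at x = +-42 to +-57 mm, 55 mm high. Hinge post at rack (0, -67) mm, with its pin 99 mm high.
- keeper (a joint): Flat steel keeper bar, 14 x 6 mm, underside 88 mm above the bench, 142 mm long from an upright hinge pin. 0: shut, along rack +y over the boards. Grows as it opens towards rack -x (counter-clockwise from above): 1.57 is along rack -x, at most 2.2. Stays where left. The ball resists from 0.2 rad inwards with 5 to 10 N at the knob; the bar snaps home in the last 0.04 rad.
- keeper_hinge (a point): Point on the keeper's hinge axis, 91 mm above the bench, at rack (0, -67) mm.
- keeper_knob (a point): Middle of the upright round knob on the keeper bar: 14 mm diameter, 36 mm high, from the bar's top (94 mm above the bench) to 130 mm; this point is 114 mm above the bench and 112 mm from the hinge axis.
- detent (a point): Top of the sprung steel ball (8 mm radius, 2.5 mm above the bar's underside level) on the detent post at rack (-13, 66) mm, 90 mm above the bench. The post is 46 x 22 mm, 84 mm high, with a stop lug 96 mm high on its rack +x side; shut, the bar lies between ball and lug.
- tall_board: The tall circuit board, 100 mm wide (its x), 5 mm thick (its y), 110 mm high (z), about 90 g, with a black grip rail 70 mm long, 10 mm thick and 15 mm high along its top edge. Origin: middle of its lower edge. Stands in one of the three rack slots, its top 120 mm above the bench.
- short_board_a: A short circuit board like the tall one but 70 mm high; its top is 80 mm above the bench, below the keeper bar. Origin: middle of its lower edge.
- short_board_b: The other short board, the same as short_board_a.
- trough: Empty grey painted open trough, fixed to the bench, outside 126 (x) x 42 (y) x 50 mm high, walls and floor 5 mm, so inside 116 x 32 mm. Origin: centre of its underside. A board is put in standing along trough x.
- transceiver: Bystander: black handheld transceiver standing, 34 x 58 x 120 mm, knobs on top to 135 mm. Origin: centre of underside.
- swr_meter: Bystander: steel SWR meter block, 75 x 120 x 70 mm. Origin: centre of underside.
- resistor_bank: Bystander: bank of three red ceramic tube resistors on a base, 60 x 110 x 28 mm. Origin: centre of underside.
- antenna: Bystander: rubber duck antenna stub lying flat, 123 mm long along its x, 14 mm high. Origin: about its middle, on the bench.
Mind the look-alikes: they are no part of the job. What is shaped like the trough but blue is not meant.

How it is judged:
By the outcome, as a careful person would: the job done as asked, in the order asked, and still so for the second after the job is handed in, with the robot touching nothing.
It also fails if it takes over 59 s, if anything falls off the work surface, if the arm or the gripper's body presses on something with over 40 N, if the wrist force passes 120 N, or if a joint passes its speed limit or range.

## Working session

There is one attempt and no reset: what is moved stays moved. The work goes in short steps, Python scripts to look and compute and a tool call to move; the robot and the scene stay as the last step left them, time stands still between calls to the robot, and variables do not carry over. Pictures are saved under pics/ and viewed, at most 10 in all, crops included, and the job is handed in when it is done.

Besides the shell and the picture viewer there is one more tool, called as name(argument=value, ...), one argument or row to a line, values as JSON. play_rows: Moves the arm, as the interface text tells. Its arguments: {"type":"object","properties":{"plan":{"type":"array","items":{"type":"array"}}},"required":["plan"]}

```bash
mkdir -p pics
cat > h.py <<'E'
from bench import *
import numpy as np, cv2
from scipy.spatial.transform import Rotation as R
def cam2world(c, obs=None):
    if 'rvec' in c:
        Rm=cv2.Rodrigues(np.array(c['rvec'],float))[0]; t=np.array(c['tvec'],float).ravel()
        return Rm.T, -Rm.T@t
    q=np.array(obs['eef_rot']); Rt=R.from_quat(q[[1,2,3,0]]).as_matrix()
    T=np.array(c['T_tool_cam']); return Rt@T[:3,:3], Rt@T[:3,3]+np.array(obs['eef_pos'])
def cloud(c, obs=None):
    z=c['range_z']; K=np.array(c['intrinsics']); v,u=np.mgrid[:z.shape[0],:z.shape[1]]
    P=np.stack([(u-K[0,2])/K[0,0]*z,(v-K[1,2])/K[1,1]*z,z],-1)
    A,b=cam2world(c,obs); W=P@A.T+b; W[z==0]=np.nan; return W
def save(c,name): cv2.imwrite('pics/'+name,c['image'][:,:,::-1])
E
python3 - <<'E'
from h import *
o=get_obs(); print(o)
for n in ('scene','top'):
    c=camera(n); im=c['image']; save(c,n+'0.png'); W=cloud(c); np.save(n+'0.npy',W)
    for l in ['rack','keeper','keeper_knob','tall_board','short_board_a','trough','detent']:
        for d in masks_of(c,l)[:3]:
            m=d['mask']; p=W[m]; print(n,l,round(d['conf'],2),np.round(d['rect']),m.sum(),np.round(np.nanmedian(p,0),3),np.round(np.nanpercentile(p,98,axis=0),3),np.round(np.nanpercentile(p,2,axis=0),3),np.round(im[m].mean(0)))
E
```

```text
{'time_s': 0.0, 'q': array([-1.52131816e+00,  1.81520257e-01,  1.60798844e+00,  1.44667381e-05,
        1.35377156e+00, -2.06313634e-01]), 'dq': array([-0.00022527, -0.00066729,  0.00051419, -0.0009863 ,  0.00089319,
       -0.00142346]), 'joint_efforts': array([ 7.64285560e-04, -4.44869864e+01, -3.51337945e+01, -1.95615544e-04,
        9.17528349e-03,  3.16505776e-06]), 'eef_pos': array([ 0.14546642, -0.55569305,  0.19920532]), 'eef_rot': array([-8.40653235e-04,  9.91832308e-01,  1.27545915e-01,  7.31417263e-05]), 'wrist_force': array([-0.35973382, -0.27832615,  0.06055292]), 'torque': array([ 0.00112836, -0.04186877, -0.04492614]), 'grasp_force': 0.0, 'opening': 0.9957278141841645}
scene rack 0.87 [298. 206.  63.  78.] 1240 [0.586 0.157 0.032] [0.63  0.203 0.099] [0.456 0.039 0.003] [129. 127. 118.]
scene keeper 0.58 [301. 210.  21.  21.] 177 [0.568 0.124 0.068] [0.614 0.128 0.081] [0.517 0.118 0.038] [43. 44. 34.]
scene keeper 0.55 [296. 178.  27.  28.] 192 [0.473 0.043 0.093] [0.568 0.061 0.129] [ 0.339 -0.039 -0.003] [131. 121. 105.]
scene keeper 0.42 [296. 200.  22.  30.] 354 [
[... 1473 characters left out ...]
28.] 115 [0.562 0.092 0.118] [0.608 0.097 0.126] [0.516 0.087 0.01 ] [66. 58. 44.]
top short_board_a 0.69 [211. 219.   6.  27.] 122 [0.57  0.143 0.075] [0.607 0.159 0.087] [0.526 0.138 0.005] [73. 66. 51.]
top short_board_a 0.5 [240. 242.  10.  42.] 151 [0.489 0.041 0.094] [0.554 0.055 0.132] [0.425 0.028 0.083] [114. 102.  93.]
top trough 0.78 [306. 218.  18.  37.] 507 [ 0.575 -0.198  0.01 ] [ 0.635 -0.169  0.055] [ 0.514 -0.22  -0.003] [84. 74. 63.]
top trough 0.58 [345. 235.  25.  41.] 554 [ 0.516 -0.327  0.015] [ 0.575 -0.292  0.055] [ 0.457 -0.353 -0.004] [63. 62. 87.]
top detent 0.97 [220. 230.  52.  61.] 1543 [0.554 0.11  0.013] [0.625 0.197 0.099] [0.443 0.035 0.001] [111. 101.  90.]
```

```bash
python3 -c "
import cv2,numpy as np
a=[cv2.imread('pics/%s0.png'%n) for n in('scene','top')]
cv2.imwrite('pics/both.png',cv2.resize(np.hstack(a),(800,300),interpolation=cv2.INTER_AREA))"
```

```text
(no output)
```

View pics/top0.png

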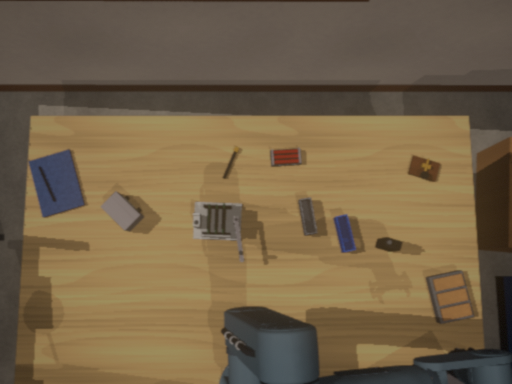

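View pics/scene0.png

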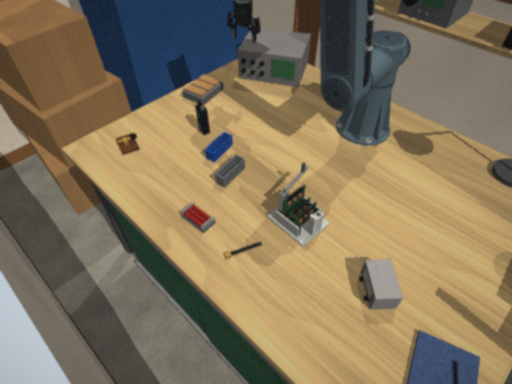

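The top view shows the rack at about (220,222), with the keeper bar open towards the robot. The tall board is in the slot nearest the hinge. The grey trough is at (307,216) and the blue look-alike at (345,234). I'll look closer with the wrist camera, starting over the trough.

```bash
cat >> h.py <<'E'
def go(x,y,z,yaw,o=None):
    "row numbers to bring the TCP to x,y,z with tool x at yaw (tool down)"
    o=o or get_obs(); q=np.array(o['eef_rot']); Rt=R.from_quat(q[[1,2,3,0]]).as_matrix()
    d=Rt.T@(np.array([x,y,z])-o['eef_pos'])/0.4; y0=np.arctan2(Rt[1,0],Rt[0,0])
    dy=(yaw-y0+np.pi)%(2*np.pi)-np.pi
    print('row',np.round(d,4),'turn',round(-dy/np.pi,4),'yaw0',round(y0,4),'t',o['time_s'],'pos',np.round(o['eef_pos'],4))
E
python3 - <<'E'
from h import *
c=camera('wrist');print(np.round(c['T_tool_cam'],3),c['intrinsics'])
go(0.30,-0.50,0.36,0.05); go(0.52,-0.19,0.36,0.05)
E
```

```text
[[ 0.001 -0.966 -0.259  0.065]
 [ 1.     0.     0.001 -0.   ]
 [-0.001 -0.259  0.966 -0.173]
 [ 0.     0.     0.     1.   ]] [[323.27403149   0.         253.08537388]
 [  0.         323.27403149 191.55268864]
 [  0.           0.           1.        ]]
row [ 0.4092 -0.0384 -0.3998] turn 0.0655 yaw0 0.2558 t 0.85 pos [ 0.1455 -0.5563  0.2001]
row [ 1.1375 -0.649  -0.3998] turn 0.0655 yaw0 0.2558 t 0.85 pos [ 0.1455 -0.5563  0.2001]
```

play_rows(
  plan=[
    [85, [0.1, -0.01, -0.4], 0.02],
    [85, [0.4, -0.04, -0.4], 0.065],
    [85, [0.4, -0.04, -0.4], 0.065],
    [85, [0.4, -0.04, -0.4], 0.065],
    [85, [0.4, -0.04, -0.4], 0.065],
    [85, [0.4, -0.04, -0.4], 0.065],
    [85, [0.9, -0.46, -0.4], 0.065],
    [85, [0.9, -0.46, -0.4], 0.065],
    [85, [0.9, -0.46, -0.4], 0.065],
    [85, [0.9, -0.46, -0.4], 0.065],
  ],
)

```text
time_s: 1.85
eef_pos: [0.4118, -0.3359, 0.3591]
eef_rot: [-0.0, 1.0, 0.025, -0.0]
wrist_force: [1.3, -0.4, -0.4]
opening: 0.994
grasp_force: 0.0
```

```bash
python3 -c "
from h import *
go(0.53,-0.19,0.36,0.05)"
```

```text
row [ 0.3135 -0.3495 -0.0023] turn 0.0001 yaw0 0.0502 t 1.85 pos [ 0.4118 -0.3359  0.3591]
```

play_rows(
  plan=[
    [85, [0.31, -0.35, 0], 0],
    [85, [0.31, -0.35, 0], 0],
    [85, [0.31, -0.35, 0], 0],
    [85, [0.31, -0.35, 0], 0],
    [85, [0.31, -0.35, 0], 0],
    [85, [0.31, -0.35, 0], 0],
  ],
)

```text
time_s: 2.45
eef_pos: [0.5281, -0.1909, 0.359]
eef_rot: [-0.0, 1.0, 0.026, -0.001]
wrist_force: [0.3, -0.1, -0.2]
opening: 0.999
grasp_force: 0.0
```

Run:
```python
from h import *
o=get_obs(); c=camera('wrist'); W=cloud(c,o); save(c,'w1.png')
for d in masks_of(c,'trough')[:3]:
    m=cv2.dilate(d['mask'].astype(np.uint8),np.ones((5,5)))>0; p=W[m]; p=p[np.abs(p[:,2]-0.05)<0.006]
    r=cv2.minAreaRect((p[:,:2]*1000).astype(np.float32))
    print(round(d['conf'],2),d['rect'],len(p),r,np.median(p[:,2]),c['image'][d['mask']].mean(0))
go(0.53,0.09,0.36,0.05)
```

```text
0.76 [337.6, 160.9, 39.5, 86.4] 823 ((517.4296264648438, -324.35308837890625), (125.95793914794922, 42.54265213012695), 12.102499961853027) 0.04932637111756266 [26.14425163 48.15328995 91.64389009]
0.74 [258.9, 114.1, 41.5, 90.0] 797 ((576.5803833007812, -196.9938507080078), (125.74235534667969, 42.00093078613281), 8.8093843460083) 0.049412233012190054 [73.21262587 69.81332301 65.04337723]
row [ 0.0414 -0.7041 -0.0014] turn 0.0001 yaw0 0.0502 t 2.55 pos [ 0.5276 -0.1921  0.3594]
```

View pics/w1.png

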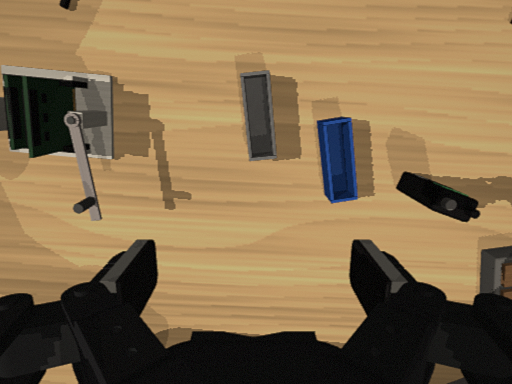

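The grey trough is at (258,114) in the wrist view. Its fit gives 126x42 mm at (0.5766, -0.197), yaw 0.154. Next I'll go over the rack.

play_rows(
  plan=[
    [85, [0.04, -0.7, 0], 0],
    [85, [0.04, -0.7, 0], 0],
    [85, [0.04, -0.7, 0], 0],
    [85, [0.04, -0.7, 0], 0],
    [85, [0.04, -0.7, 0], 0],
    [85, [0.04, -0.7, 0], 0],
    [85, [0.04, -0.7, 0], 0],
    [85, [0.04, -0.7, 0], 0],
    [85, [0.04, -0.7, 0], 0],
  ],
)

```text
time_s: 3.45
eef_pos: [0.5301, 0.0876, 0.36]
eef_rot: [0.0, 1.0, 0.025, -0.0]
wrist_force: [-0.7, 0.2, 0.1]
opening: 0.996
grasp_force: 0.0
```

Run:
```python
from h import *
o=get_obs(); c=camera('wrist'); W=cloud(c,o); save(c,'w2.png'); np.save('w2.npy',W)
f=lambda p:cv2.minAreaRect((p[:,:2]*1000).astype(np.float32))
for l in ['rack','tall_board','short_board_a','keeper','keeper_knob']:
  for d in masks_of(c,l)[:3]:
    p=W[d['mask']]; p=p[~np.isnan(p[:,0])]; zt=np.percentile(p[:,2],95); print(l,round(d['conf'],2),np.round(d['rect']),len(p),'z95',round(zt,3),f(p[np.abs(p[:,2]-zt)<0.006]))
P=W.reshape(-1,3);P=P[(abs(P[:,0]-.56)<.2)&(abs(P[:,1]-.12)<.13)]
for lo,hi in ((.007,.013),(.052,.058),(.116,.123),(.091,.097),(.126,.133),(.08,.087),(.077,.083)):
    p=P[(P[:,2]>lo)&(P[:,2]<hi)]
    # largest cluster
    g=((p[:,:2]-[.36,-.01])*500).astype(int); im=np.zeros((200,200),np.uint8); im[g[:,1],g[:,0]]=1
    n,lab=cv2.connectedComponents(cv2.dilate(im,np.ones((3,3))))
    for k in range(1,n):
        q=p[lab[g[:,1],g[:,0]]==k]
        if len(q)>15: print(lo,hi,len(q),f(q))
```

```text
rack 0.56 [233. 155. 121. 152.] 8180 z95 0.095 ((531.4715576171875, 83.69760131835938), (231.71469116210938, 105.44845581054688), 49.45470428466797)
tall_board 0.81 [253. 131.  12.  79.] 535 z95 0.121 ((563.1981811523438, 91.97965240478516), (9.953105926513672, 95.30014038085938), 87.71395111083984)
short_board_a 0.85 [234. 128.   9.  73.] 514 z95 0.081 ((563.819091796875, 117.84465789794922), (10.003721237182617, 99.61190032958984), 87.7960205078125)
short_board_a 0.69 [216. 124.  13.  75.] 732 z95 0.081 ((565.0537719726562, 143.86021423339844), (10.225152969360352, 99.26341247558594), 87.69487762451172)
keeper 0.77 [286. 181.  20. 102.] 1006 z95 0.129 ((451.0261535644531, 35.020164489746094), (12.488332748413086, 12.062750816345215), 5.191674709320068)
keeper_knob 0.95 [286. 180.  19. 108.] 1074 z95 0.129 ((451.0261535644531, 35.020164489746094), (12.488332748413086, 12.062750816345215), 5.191674709320068)
keeper_knob 0.41 [251. 132.  13.  78.] 526 z95 0.121 ((562.6497192382812, 92.02424621582031), (9.907757759094238, 98.73345184326172), 87.71395111083984)
0.007 0.013 4053 ((563.70
[... 1613 characters left out ...]
1)
0.08 0.087 131 ((565.2720336914062, 117.69051361083984), (9.225613594055176, 96.34832000732422), 87.85356140136719)
0.08 0.087 124 ((565.2499389648438, 143.69085693359375), (9.616938591003418, 98.45793914794922), 87.86750030517578)
0.08 0.087 380 ((561.35693359375, 183.71820068359375), (21.999942779541016, 45.98151779174805), 88.07171630859375)
0.077 0.083 458 ((563.7601318359375, 117.90274047851562), (10.061774253845215, 99.7379150390625), 87.7322998046875)
0.077 0.083 464 ((564.9879760742188, 143.87721252441406), (10.222090721130371, 99.39698791503906), 87.73359680175781)
0.077 0.083 99 ((561.3034057617188, 183.64715576171875), (21.961441040039062, 45.92375183105469), 88.67999267578125)
```

View pics/w2.png

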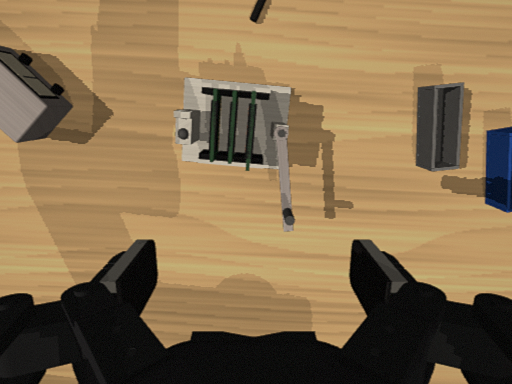

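The rack is at (0.5637, 0.1177), yaw -0.038, and the slots and hinge fit the given sizes. The tall board rail is at (0.5626, 0.092). The keeper knob is at (0.451, 0.035), 111 mm from the hinge, so the bar is open about 1.75 rad. To keep the fingers clear of the hinge post I'll narrow them to 28 mm.

```bash
python3 -c "
from h import *
go(0.5626,0.0920,0.20,-0.038);go(0.5626,0.0920,0.10,-0.038)"
```

```text
row [ 0.0815 -0.0043  0.4002] turn 0.0281 yaw0 0.0502 t 3.75 pos [0.5301 0.0886 0.3601]
row [ 0.0815 -0.0044  0.6502] turn 0.0281 yaw0 0.0502 t 3.75 pos [0.5301 0.0886 0.3601]
```

play_rows(
  plan=[
    [28, [0.08, -0.0043, 0.1], 0.028],
    [28, [0.0815, -0.0043, 0.4], 0.028],
    [28, [0.0815, -0.0043, 0.4], 0.028],
    [28, [0.0815, -0.0043, 0.4], 0.028],
    [28, [0.0815, -0.0043, 0.4], 0.028],
    [28, [0.0815, -0.0043, 0.4], 0.028],
    [28, [0.0815, -0.0043, 0.4], 0.028],
    [28, [0.0815, -0.0043, 0.4], 0.028],
  ],
)

```text
time_s: 4.55
eef_pos: [0.5639, 0.0928, 0.2025]
eef_rot: [0.0, 1.0, -0.018, 0.002]
wrist_force: [-1.1, -0.3, 0.4]
opening: 0.328
grasp_force: 0.0
```

Run:
```python
from h import *
o=get_obs(); c=camera('wrist'); W=cloud(c,o); save(c,'w3.png')
P=W.reshape(-1,3);P=P[(P[:,2]>.114)&(P[:,2]<.125)&(abs(P[:,0]-.56)<.07)&(abs(P[:,1]-.092)<.03)]
print(len(P),cv2.minAreaRect((P[:,:2]*1000).astype(np.float32)),np.median(P[:,2]),o['opening'])
go(0.5626,0.0920,0.10,-0.038)
```

```text
1223 ((562.9279174804688, 92.13191986083984), (9.61901569366455, 99.71342468261719), 87.71736907958984) 0.11955954062823443 0.3277798556527443
row [-0.0035  0.0023  0.2555] turn 0.0005 yaw0 -0.0363 t 4.6 pos [0.5637 0.0929 0.2022]
```

View pics/w3.png

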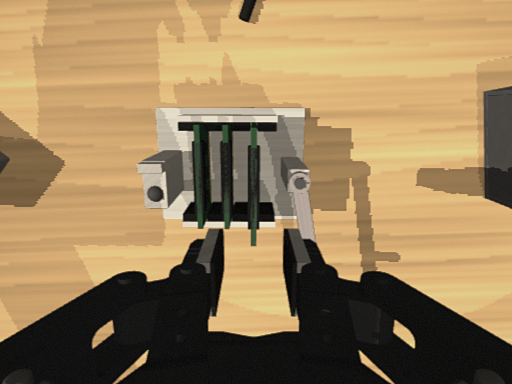

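The board at column 253 sits midway between the finger pads (215 and 292). I'll descend and grip.

play_rows(
  plan=[
    [28, [0, 0, 0.08], 0],
    [28, [0, 0, 0.16], 0],
    [28, [0, 0, 0.22], 0],
    [28, [0, 0, 0.25], 0],
    [28, [0, 0, 0.25], 0],
    [28, [0, 0, 0.25], 0],
  ],
)

```text
time_s: 5.2
eef_pos: [0.5635, 0.0929, 0.1015]
eef_rot: [0.0, 1.0, -0.018, 0.001]
wrist_force: [-1.2, -0.0, 0.9]
opening: 0.33
grasp_force: 0.0
```

play_rows(
  plan=[
    [0, [0, 0, 0], 0],
    [0, [0, 0, 0], 0],
    [0, [0, 0, 0], 0],
    [0, [0, 0, 0], 0],
    [0, [0, 0, 0], 0],
    [0, [0, 0, 0], 0],
  ],
)

```text
time_s: 5.8
eef_pos: [0.5625, 0.0929, 0.1001]
eef_rot: [0.0, 1.0, -0.018, -0.0]
wrist_force: [0.3, 0.2, 0.0]
opening: -0.002
grasp_force: 0.0
```

Run:
```python
from h import *
o=get_obs(); c=camera('wrist'); W=cloud(c,o); c2=camera('scene')
a=c['image']; b=cv2.resize(c2['image'][140:250,240:350],(384,384),interpolation=cv2.INTER_CUBIC)
cv2.imwrite('pics/w4.png',cv2.resize(np.hstack([a,b]),(800,343))[:,:,::-1])
print(o['opening'],o['grasp_force'],o['wrist_force'],o['torque'],o['eef_pos'])
P=W.reshape(-1,3);P=P[(abs(P[:,0]-.56)<.06)&(abs(P[:,1]-.092)<.012)]
print(np.histogram(P[:,2],bins=np.arange(0,.2,.01)))
```

```text
-0.001704174023311096 0.0 [0.33105869 0.19715826 0.00478158] [-0.01379222 -0.02343777  0.0348482 ] [0.56247768 0.09291144 0.10012245]
(array([ 675,  321,    4,    7,   29,  653,   12,   12,    9,   18,   26,
       1212,  401,  186,  498,  628,  897, 1324, 1173]), array([0.  , 0.01, 0.02, 0.03, 0.04, 0.05, 0.06, 0.07, 0.08, 0.09, 0.1 ,
       0.11, 0.12, 0.13, 0.14, 0.15, 0.16, 0.17, 0.18, 0.19]))
```

View pics/w4.png

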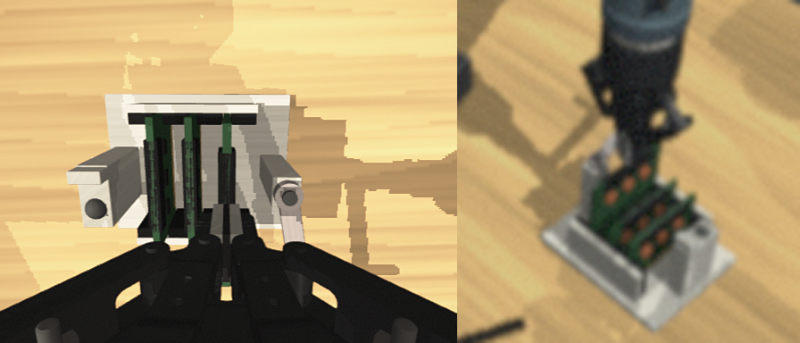

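Run:
```python
from h import *
o=get_obs(); c=camera('wrist'); W=cloud(c,o); A,b=cam2world(c,o); K=c['intrinsics']
im=c['image']
for r in range(215,300,8):
    print(r,[(round(W[r,k,0]*1000),round(W[r,k,1]*1000,),round(W[r,k,2]*1000)) if k%8==0 else '' for k in range(224,284,8)])
p=A.T@(np.array(o['eef_pos'])-b); print('TCP px',(K@p/p[2])[:2]); p=A.T@(np.array(o['eef_pos'])+[0,0,.019]-b); print('grasp px',(K@p/p[2])[:2])
cv2.imwrite('pics/w5.png',cv2.resize(im[150:330,180:330],(667,800))[:600,:,::-1])
```

```text
215 [(544, 117, 30), (537, 112, 9), (537, 105, 9), (574, 95, 120), (574, 91, 119), (536, 84, 10), (536, 77, 10), (536, 71, 10)]
223 [(545, 115, 50), (530, 112, 10), (529, 105, 10), (570, 95, 119), (570, 91, 119), (529, 85, 10), (528, 78, 9), (528, 71, 10)]
231 [(539, 115, 52), (522, 113, 9), (574, 98, 139), (573, 95, 138), (574, 91, 139), (573, 88, 138), (521, 78, 10), (521, 71, 10)]
239 [(534, 115, 54), (570, 102, 139), (574, 98, 148), (574, 95, 148), (574, 91, 149), (574, 88, 148), (569, 84, 139), (569, 81, 139)]
247 [(570, 105, 148), (569, 102, 146), (574, 98, 156), (573, 95, 155), (573, 91, 156), (573, 88, 156), (569, 85, 147), (569, 81, 147)]
255 [(569, 104, 154), (570, 101, 154), (574, 97, 163), (574, 94, 163), (574, 91, 164), (574, 88, 163), (569, 85, 154), (569, 82, 155)]
263 [(575, 103, 171), (576, 100, 174), (575, 97, 172), (573, 94, 169), (573, 92, 168), (573, 89, 169), (576, 86, 175), (575, 83, 173)]
271 [(575, 102, 177), (576, 99, 178), (575, 97, 176), (570, 95, 168), (571, 92, 169), (574, 89, 176), (575, 86, 177), (575, 84, 179)]
279 [(575, 102, 182), (575, 99, 182), (575, 97, 183), (569, 94, 173), (567, 92, 168), (574, 89, 181), (574, 87, 182), (574, 84, 181)]
287 [(575, 101, 187), (575, 99, 187), (575, 96, 187), (569, 94, 178), (564, 92, 169), (575, 89, 187), (575, 87, 187), (574, 84, 187)]
295 [(580, 100, 199), (580, 98, 199), (577, 96, 195), (565, 95, 176), (560, 92, 169), (573, 89, 189), (579, 87, 198), (579, 85, 198)]
TCP px [253.02305578 223.44362453]
grasp px [253.04591624 236.53923379]
```

View pics/w5.png

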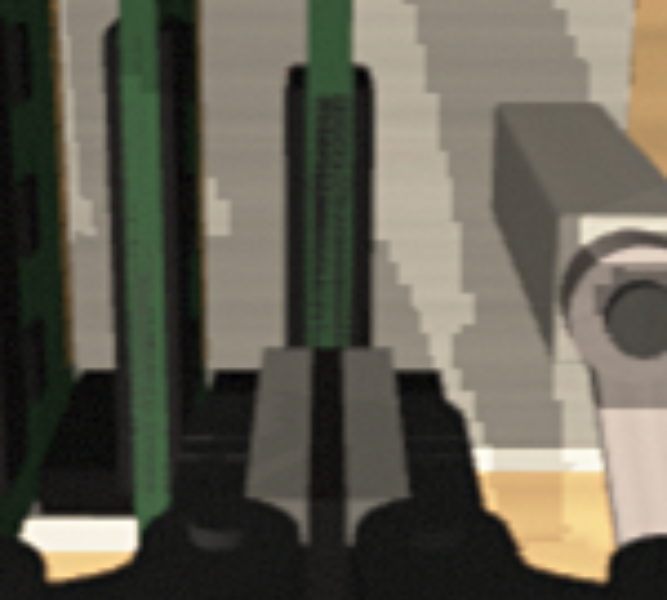

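The fingers shut on air. The wrist depth shows their tips at z ≈ 0.136 while the reported TCP is z = 0.100, and the line of sight past them to the rail agrees. So the real tips are about 36 mm short of the stated TCP. I'll open to 28 mm, go 33 mm lower, and close again.

play_rows(
  plan=[
    [28, [0, 0, 0], 0],
    [28, [0, 0, 0], 0],
    [28, [0, 0, 0], 0],
    [28, [0, 0, 0], 0],
  ],
)

```text
time_s: 6.35
eef_pos: [0.5625, 0.0929, 0.1001]
eef_rot: [-0.0, 1.0, -0.018, -0.0]
wrist_force: [-0.0, 0.5, 0.9]
opening: 0.327
grasp_force: 0.0
```

play_rows(
  plan=[
    [28, [0, 0, 0.02], 0],
    [28, [0, 0, 0.04], 0],
    [28, [0, 0, 0.06], 0],
    [28, [0, 0, 0.06], 0],
  ],
)

```text
time_s: 6.75
eef_pos: [0.561, 0.0929, 0.0741]
eef_rot: [-0.0, 1.0, -0.018, -0.002]
wrist_force: [0.2, 0.4, 0.5]
opening: 0.329
grasp_force: 0.0
```

Run:
```python
from h import *
o=get_obs(); c=camera('wrist'); W=cloud(c,o)
print(o['wrist_force'],o['eef_pos'],o['opening'])
for r in range(205,260,4):
    print(r,[(round(W[r,k,0]*1000),round(W[r,k,1]*1000,),round(W[r,k,2]*1000)) for k in (208,216,224,232,252,272,280,288,296)])
```

```text
[0.23479109 0.39986783 0.49185148] [0.56101428 0.09294888 0.07407725] 0.32937210582389514
205 [(575, 117, 80), (573, 113, 76), (553, 116, 10), (552, 110, 8), (587, 92, 120), (551, 79, 10), (551, 72, 9), (551, 66, 11), (555, 62, 22)]
209 [(572, 117, 80), (571, 113, 77), (549, 116, 10), (548, 110, 8), (585, 93, 120), (548, 79, 11), (547, 72, 9), (548, 66, 10), (547, 60, 9)]
213 [(570, 117, 80), (569, 113, 77), (546, 116, 9), (546, 110, 10), (583, 93, 120), (544, 79, 9), (544, 73, 10), (544, 66, 10), (544, 60, 9)]
217 [(568, 117, 80), (567, 113, 77), (543, 116, 10), (543, 110, 10), (581, 93, 120), (542, 79, 10), (541, 73, 10), (541, 66, 10), (541, 60, 10)]
221 [(565, 118, 79), (564, 114, 77), (540, 116, 11), (539, 110, 9), (579, 93, 120), (538, 79, 11), (538, 73, 10), (537, 66, 9), (538, 60, 11)]
225 [(563, 118, 79), (563, 114, 79), (536, 117, 10), (536, 110, 11), (578, 93, 121), (535, 79, 10), (535, 73, 10), (534, 66, 10), (534, 60, 9)]
229 [(573, 113, 110), (572, 109, 110), (533, 117, 10), (533, 110, 10), (576, 93, 119), (531, 79, 10), (531, 73, 10), (572, 77, 111), (571, 73, 110)]
23
[... 340 characters left out ...]
7, 106), (522, 111, 10), (570, 93, 119), (521, 79, 9), (521, 73, 9), (572, 78, 124), (572, 75, 124)]
245 [(573, 111, 128), (573, 107, 127), (563, 107, 106), (521, 111, 14), (568, 93, 119), (520, 80, 14), (520, 73, 14), (571, 78, 126), (572, 75, 128)]
249 [(573, 110, 131), (573, 107, 133), (561, 107, 107), (521, 110, 21), (566, 93, 119), (520, 80, 22), (519, 74, 21), (569, 78, 126), (571, 76, 131)]
253 [(573, 110, 135), (573, 107, 135), (559, 107, 107), (521, 110, 28), (565, 93, 120), (519, 80, 28), (520, 74, 29), (568, 78, 127), (572, 76, 136)]
257 [(573, 109, 139), (573, 106, 138), (557, 107, 108), (521, 110, 34), (563, 93, 120), (520, 81, 35), (519, 75, 34), (566, 79, 127), (571, 77, 137)]
```

The tips are now at z ≈ 0.107, below the rail top, and straddle it (y 0.078 to 0.107). I'll go down 6 mm more and grip.

play_rows(
  plan=[
    [28, [0, 0, 0.008], 0],
    [28, [0, 0, 0.014], 0],
    [28, [0, 0, 0.014], 0],
    [28, [0, 0, 0.014], 0],
    [5, [0, 0, 0.014], 0],
    [0, [0, 0, 0.014], 0],
    [0, [0, 0, 0.014], 0],
    [0, [0, 0, 0.014], 0],
    [0, [0, 0, 0.014], 0],
    [0, [0, 0, 0.014], 0],
  ],
)

```text
time_s: 7.8
eef_pos: [0.5629, 0.0929, 0.0709]
eef_rot: [0.0, 1.0, -0.018, 0.0]
wrist_force: [0.2, 0.1, 4.1]
opening: 0.1
grasp_force: 61.6
```

Gripped at 61.6 N with the opening matching the rail. Now straight up.

play_rows(
  plan=[
    [0, [0, 0, -0.03], 0],
    [0, [0, 0, -0.07], 0],
    [0, [0, 0, -0.12], 0],
    [0, [0, 0, -0.18], 0],
    [0, [0, 0, -0.24], 0],
    [0, [0, 0, -0.3], 0],
    [0, [0, 0, -0.36], 0],
    [0, [0, 0, -0.38], 0],
    [0, [0, 0, -0.38], 0],
  ],
)

```text
time_s: 8.7
eef_pos: [0.5631, 0.093, 0.2239]
eef_rot: [-0.0, 1.0, -0.018, 0.001]
wrist_force: [-0.5, -0.0, -1.2]
opening: 0.098
grasp_force: 61.1
```

Run:
```python
from h import *
o=get_obs(); c=camera('scene'); c2=camera('wrist');W=cloud(c); W2=cloud(c2,o)
print(o['opening'],o['grasp_force'],o['wrist_force'],o['eef_pos'])
for d in masks_of(c,'tall_board')[:2]:
    p=W[d['mask']];print(d['conf'],np.nanpercentile(p,[2,50,98],axis=0).round(3))
P=W2.reshape(-1,3);p=P[(abs(P[:,1]-.092)<.012)&(P[:,0]>.575)&(P[:,0]<.65)&(P[:,2]>.22)];print(np.nanpercentile(p,[2,50,98],axis=0).round(3))
# trough frame placement: 8 mm to trough +y
yaw=.1537; x,y=.5766-.008*np.sin(yaw),-.197+.008*np.cos(yaw); print(x,y)
go(x,y,.223,yaw)
```

```text
0.09812231519004214 61.05084300041199 [-0.47591758 -0.01156328 -1.24223222] [0.56306381 0.09295783 0.22386045]
0.66 [[0.519 0.091 0.164]
 [0.579 0.097 0.214]
 [0.614 0.101 0.272]]
0.31 [[0.517 0.125 0.016]
 [0.567 0.15  0.06 ]
 [0.616 0.154 0.081]]
[[0.575 0.08  0.267]
 [0.58  0.092 0.332]
 [0.613 0.104 0.352]]
0.575375235566306 -0.1890943088801827
row [ 0.0605  0.7034 -0.0056] turn -0.0605 yaw0 -0.0364 t 8.85 pos [0.5614 0.0929 0.2208]
```

The board is held, top at z 0.272 and bottom around 0.16, clear of the post and knob. Carrying it over the trough.

play_rows(
  plan=[
    [0, [0.006, 0.07, 0], -0.006],
    [0, [0.015, 0.16, 0], -0.015],
    [0, [0.02, 0.26, 0], -0.025],
    [0, [0.03, 0.36, 0], -0.035],
    [0, [0.04, 0.46, 0], -0.045],
    [0, [0.05, 0.56, 0], -0.055],
    [0, [0.06, 0.65, 0], -0.0605],
    [0, [0.0605, 0.7034, 0], -0.0605],
    [0, [0.0605, 0.7034, 0], -0.0605],
    [0, [0.0605, 0.7034, 0], -0.0605],
  ],
)

```text
time_s: 9.85
eef_pos: [0.5756, -0.1888, 0.2209]
eef_rot: [-0.001, 0.997, 0.076, -0.001]
wrist_force: [-0.4, 0.3, -0.7]
opening: 0.096
grasp_force: 61.1
```

Run:
```python
from h import *
o=get_obs(); c2=camera('wrist'); W2=cloud(c2,o)
P=W2.reshape(-1,3)
p=P[(abs(P[:,2]-.05)<.005)&(abs(P[:,0]-.577)<.1)&(abs(P[:,1]+.197)<.06)]
print('trough',len(p),cv2.minAreaRect((p[:,:2]*1000).astype(np.float32)))
p=P[(abs(P[:,2]-.27)<.006)&(P[:,0]>.588)&(P[:,0]<.65)&(abs(P[:,1]+.19)<.02)]
print('rail top',np.nanpercentile(p,[2,50,98],axis=0).round(4))
yaw=.1537; x,y=.5766-.008*np.sin(yaw),-.197+.008*np.cos(yaw)
go(x,y,.074,yaw); print(o['grasp_force'],o['opening'])
```

```text
trough 1084 ((577.0328369140625, -196.78826904296875), (125.41078186035156, 41.97269058227539), 8.949647903442383)
rail top [[ 0.5882 -0.1966  0.2665]
 [ 0.6036 -0.1843  0.2695]
 [ 0.6249 -0.1798  0.271 ]]
row [-0.0009  0.0029  0.3679] turn 0.0 yaw0 0.1537 t 9.9 pos [ 0.5759 -0.1881  0.2212]
61.06579899787903 0.09599571512051144
```

play_rows(
  plan=[
    [0, [-0.001, 0.003, 0.08], 0],
    [0, [-0.001, 0.003, 0.16], 0],
    [0, [-0.001, 0.003, 0.23], 0],
    [0, [-0.001, 0.003, 0.29], 0],
    [0, [-0.001, 0.003, 0.33], 0],
    [0, [-0.001, 0.003, 0.355], 0],
    [0, [-0.001, 0.003, 0.37], 0],
    [0, [-0.001, 0.003, 0.376], 0],
    [0, [-0.001, 0.003, 0.38], 0],
    [0, [-0.001, 0.003, 0.38], 0],
  ],
)

```text
time_s: 10.9
eef_pos: [0.5767, -0.1907, 0.0712]
eef_rot: [0.0, 0.997, 0.077, 0.001]
wrist_force: [0.4, -0.2, -0.6]
opening: 0.099
grasp_force: 61.1
```

Run:
```python
from h import *
o=get_obs(); c=camera('wrist'); W=cloud(c,o); P=W.reshape(-1,3)
p=P[(P[:,2]>.09)&(P[:,2]<.13)&(P[:,0]>.59)&(P[:,0]<.65)&(abs(P[:,1]+.185)<.02)]
print(np.nanpercentile(p,[2,50,98],axis=0).round(4),o['eef_pos'],o['wrist_force'],o['grasp_force'])
```

```text
[[ 0.5907 -0.1922  0.1026]
 [ 0.6066 -0.1857  0.1199]
 [ 0.6264 -0.1813  0.1211]] [ 0.57672072 -0.1906637   0.07122973] [ 0.36610456 -0.2101871  -0.62775506] 61.114622354507446
```

play_rows(
  plan=[
    [0, [0, 0, 0.003], 0],
    [0, [0, 0, 0.006], 0],
    [0, [0, 0, 0.008], 0],
    [0, [0, 0, 0.008], 0],
  ],
)

```text
time_s: 11.35
eef_pos: [0.5761, -0.1903, 0.0672]
eef_rot: [-0.0, 0.997, 0.077, -0.0]
wrist_force: [0.6, 0.5, -1.2]
opening: 0.101
grasp_force: 61.1
```

play_rows(
  plan=[
    [0, [0, 0, 0.003], 0],
    [0, [0, 0, 0.004], 0],
    [0, [0, 0, 0.004], 0],
  ],
)

```text
time_s: 11.65
eef_pos: [0.5763, -0.1905, 0.0659]
eef_rot: [0.0, 0.997, 0.077, 0.0]
wrist_force: [-1.1, -0.2, 2.1]
opening: 0.099
grasp_force: 61.4
```

play_rows(
  plan=[
    [0, [0, 0, 0.002], 0],
    [0, [0, 0, 0.002], 0],
  ],
)

```text
time_s: 11.85
eef_pos: [0.5764, -0.1908, 0.0659]
eef_rot: [0.0, 0.997, 0.077, 0.0]
wrist_force: [-3.4, 0.6, 6.5]
opening: 0.099
grasp_force: 62.1
```

The board is down on the trough floor (6.5 N). Release gently to a small opening, then go up.

play_rows(
  plan=[
    [13, [0, 0, 0], 0],
    [16, [0, 0, 0], 0],
    [20, [0, 0, 0], 0],
    [26, [0, 0, 0], 0],
    [34, [0, 0, 0], 0],
    [44, [0, 0, 0], 0],
    [50, [0, 0, 0], 0],
    [50, [0, 0, 0], 0],
  ],
)

```text
time_s: 12.65
eef_pos: [0.5762, -0.1904, 0.0649]
eef_rot: [-0.0, 0.997, 0.077, -0.0]
wrist_force: [-0.1, 0.3, 1.3]
opening: 0.586
grasp_force: 0.0
```

play_rows(
  plan=[
    [50, [0, 0, -0.04], 0],
    [50, [0, 0, -0.12], 0],
    [50, [0, 0, -0.24], 0],
    [50, [0, 0, -0.36], 0],
    [50, [0, 0, -0.48], 0],
    [50, [0, 0, -0.56], 0],
    [50, [0, 0, -0.56], 0],
    [50, [0, 0, -0.56], 0],
  ],
)

```text
time_s: 13.45
eef_pos: [0.5766, -0.1905, 0.2909]
eef_rot: [0.001, 0.997, 0.077, 0.001]
wrist_force: [-0.1, -0.5, -0.8]
opening: 0.583
grasp_force: 0.0
```

Run:
```python
from h import *
o=get_obs(); c=camera('wrist'); W=cloud(c,o); P=W.reshape(-1,3)
p=P[(P[:,2]>.1)&(P[:,2]<.14)&(abs(P[:,0]-.577)<.08)&(abs(P[:,1]+.19)<.06)]
print('top',cv2.minAreaRect((p[:,:2]*1000).astype(np.float32)),np.nanpercentile(p[:,2],[2,50,98]).round(4))
p=P[(abs(P[:,2]-.05)<.004)&(abs(P[:,0]-.577)<.1)&(abs(P[:,1]+.197)<.06)]; print('trough',cv2.minAreaRect((p[:,:2]*1000).astype(np.float32)))
s=camera('scene'); Ws=cloud(s)
for l in ('keeper_knob',):
  for cc,WW in ((s,Ws),):
    for d in masks_of(cc,l)[:2]: print(d['conf'],d['rect'],np.nanmedian(WW[d['mask']],0))
cv2.imwrite('pics/s6.png',np.hstack([cv2.resize(c['image'],(448,336)),cv2.resize(s['image'][120:260,190:340],(350,336),interpolation=cv2.INTER_CUBIC)])[:,:,::-1])
```

```text
top ((576.6095581054688, -191.50930786132812), (100.00528717041016, 9.933693885803223), 8.674654960632324) [0.1126 0.1146 0.1161]
trough ((576.6096801757812, -196.99276733398438), (123.93136596679688, 42.1051139831543), 8.821617126464844)
0.76 [295.6, 178.4, 26.7, 28.0] [0.49046422 0.04494722 0.0924929 ]
```

View pics/s6.png

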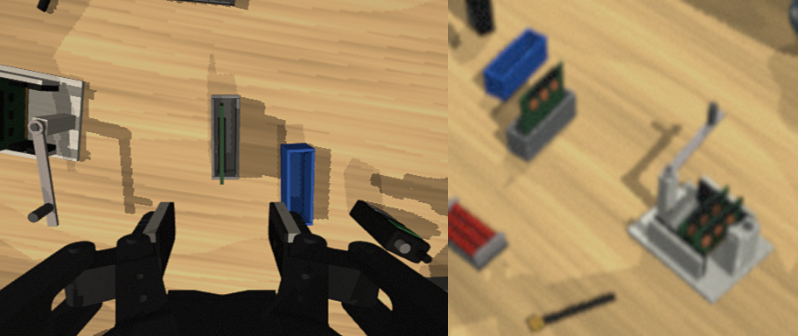

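The tall board now stands upright in the grey trough, inside it along its length, with its top at z ≈ 0.115. Next is the keeper. Joint 6 stays in range only with the gripper flipped (yaw = bar angle), so I'll turn the tool on the way to the knob.

```bash
python3 -c "
from h import *
print(get_obs()['q'])
go(.451,.035,.25,1.72)"
```

```text
[-5.14509954e-01  1.94476874e-01  1.41615892e+00  2.92196600e-05
  1.53388245e+00  9.02608885e-01]
row [-0.221  -0.6031  0.0949] turn -0.4986 yaw0 0.1537 t 13.6 pos [ 0.5754 -0.1899  0.2873]
```

play_rows(
  plan=[
    [40, [-0.22, -0.6, 0.05], -0.5],
    [40, [-0.22, -0.6, 0.05], -0.5],
    [40, [-0.22, -0.6, 0.05], -0.5],
    [40, [-0.22, -0.6, 0.05], -0.5],
    [40, [-0.22, -0.6, 0.05], -0.5],
    [40, [-0.22, -0.6, 0.05], -0.5],
    [40, [-0.22, -0.6, 0.05], -0.5],
    [40, [-0.22, -0.6, 0.05], -0.5],
    [40, [-0.22, -0.6, 0.05], -0.5],
    [40, [-0.22, -0.6, 0.05], -0.5],
  ],
)

```text
time_s: 14.6
eef_pos: [0.4516, 0.0336, 0.2674]
eef_rot: [-0.001, 0.675, 0.738, -0.001]
wrist_force: [-0.1, -0.4, -0.2]
opening: 0.469
grasp_force: 0.0
```

play_rows(
  plan=[
    [40, [0, 0, 0], -0.5],
    [40, [0, 0, 0], -0.5],
    [40, [0, 0, 0], -0.5],
    [40, [0, 0, 0], -0.5],
    [40, [0, 0, 0], -0.5],
    [40, [0, 0, 0], -0.5],
    [40, [0, 0, 0], -0.5],
    [40, [0, 0, 0], -0.5],
    [40, [0, 0, 0], -0.5],
    [40, [0, 0, 0], -0.5],
  ],
)

```text
time_s: 15.6
eef_pos: [0.4516, 0.0335, 0.2674]
eef_rot: [-0.001, -0.009, 1.0, 0.0]
wrist_force: [-0.4, -0.3, -0.5]
opening: 0.47
grasp_force: 0.0
```

Run:
```python
from h import *
o=get_obs(); print(o['q'].round(3)); c=camera('wrist'); W=cloud(c,o); P=W.reshape(-1,3)
p=P[(P[:,2]>.124)&(P[:,2]<.134)&(abs(P[:,0]-.45)<.04)&(abs(P[:,1]-.035)<.04)]
r=cv2.minAreaRect((p[:,:2]*1000).astype(np.float32)); print(len(p),r)
k=np.array(r[0])/1000; h=np.array([.5611,.0507]); d=k-h; phi=np.arctan2(d[1],d[0])%(2*np.pi); print(np.hypot(*d),phi)
go(*k,.067,phi)
```

```text
[-0.189 -0.153  1.809  0.     1.489 -1.778]
161 ((449.82489013671875, 35.82289123535156), (13.066040992736816, 12.804841041564941), 1.3260897397994995)
0.1122652147384955 3.274501133645272
row [0.0029 0.0056 0.501 ] turn -0.0341 yaw0 -3.1158 t 15.65 pos [0.4516 0.0335 0.2674]
```

The knob refit gives (0.450, 0.036), 112.3 mm from the hinge. I'll lower the fingers around it and close to 17 mm as a cage.

play_rows(
  plan=[
    [40, [0.003, 0.0055, 0.05], -0.034],
    [40, [0.003, 0.0055, 0.16], -0.034],
    [40, [0.003, 0.0055, 0.27], -0.034],
    [40, [0.003, 0.0055, 0.38], -0.034],
    [40, [0.003, 0.0055, 0.46], -0.034],
    [40, [0.003, 0.0055, 0.5], -0.034],
    [17, [0.003, 0.0055, 0.5], -0.034],
    [17, [0.003, 0.0055, 0.5], -0.034],
    [17, [0.003, 0.0055, 0.5], -0.034],
    [17, [0.003, 0.0055, 0.5], -0.034],
  ],
)

```text
time_s: 16.65
eef_pos: [0.4524, 0.0353, 0.0702]
eef_rot: [0.001, -0.059, 0.998, -0.0]
wrist_force: [0.1, -0.2, -0.5]
opening: 0.199
grasp_force: 0.0
```

```bash
cat > arc.py <<'E'
from h import *
import sys
o=get_obs(); H=np.array([.5611,.0507]); p=o['eef_pos'][:2]-H
print(o['opening']*85.4,o['eef_pos'],o['wrist_force'],o['grasp_force'],'R',np.hypot(*p),'keeper',np.arctan2(p[1],p[0])%(2*np.pi)-1.532)
for k in map(float,sys.argv[1:]):
    f=1.532+k; q=H+.112*np.array([np.cos(f),np.sin(f)]); print(k,end=' '); go(q[0],q[1],.067,f,o)
E
python3 arc.py 1.6 1.5 1.4 1.3 1.2 1.1 1.0 0.9 .8 .7
```

```text
16.987721116782655 [0.45235938 0.03534852 0.07015557] [ 0.05703753 -0.18816181 -0.51922085] 0.0 R 0.10981890283351776 keeper 1.7498410550002612
1.6 row [0.0032 0.0417 0.0079] turn 0.0408 yaw0 -3.0231 t 16.65 pos [0.4524 0.0353 0.0702]
1.5 row [-0.0017  0.0693  0.0078] turn 0.0726 yaw0 -3.0231 t 16.65 pos [0.4524 0.0353 0.0702]
1.4 row [-0.0094  0.0962  0.0078] turn 0.1044 yaw0 -3.0231 t 16.65 pos [0.4524 0.0353 0.0702]
1.3 row [-0.0197  0.1222  0.0078] turn 0.1363 yaw0 -3.0231 t 16.65 pos [0.4524 0.0353 0.0702]
1.2 row [-0.0326  0.1471  0.0079] turn 0.1681 yaw0 -3.0231 t 16.65 pos [0.4524 0.0353 0.0702]
1.1 row [-0.0479  0.1705  0.0079] turn 0.1999 yaw0 -3.0231 t 16.65 pos [0.4524 0.0353 0.0702]
1.0 row [-0.0654  0.1923  0.0079] turn 0.2317 yaw0 -3.0231 t 16.65 pos [0.4524 0.0353 0.0702]
0.9 row [-0.0851  0.2122  0.0079] turn 0.2636 yaw0 -3.0231 t 16.65 pos [0.4524 0.0353 0.0702]
0.8 row [-0.1066  0.2301  0.008 ] turn 0.2954 yaw0 -3.0231 t 16.65 pos [0.4524 0.0353 0.0702]
0.7 row [-0.1298  0.2458  0.008 ] turn 0.3272 yaw0 -3.0231 t 16.65 pos [0.4524 0.0353 0.0702]
```

play_rows(
  plan=[
    [17, [0.003, 0.042, 0.003], 0.041],
    [17, [-0.002, 0.069, 0.003], 0.073],
    [17, [-0.009, 0.096, 0.003], 0.104],
    [17, [-0.02, 0.122, 0.003], 0.136],
    [17, [-0.033, 0.147, 0.003], 0.168],
    [17, [-0.048, 0.17, 0.003], 0.2],
    [17, [-0.065, 0.192, 0.003], 0.232],
    [17, [-0.085, 0.212, 0.003], 0.264],
    [17, [-0.107, 0.23, 0.003], 0.295],
    [17, [-0.13, 0.246, 0.003], 0.327],
  ],
)

```text
time_s: 17.65
eef_pos: [0.492, 0.1398, 0.0687]
eef_rot: [0.001, 0.441, 0.898, 0.0]
wrist_force: [-0.6, -0.0, -0.0]
opening: 0.2
grasp_force: 0.3
```

```bash
python3 arc.py .6 .5 .4 .3 .25
python3 - <<'E'
from h import *
c=camera('scene'); W=cloud(c)
for d in masks_of(c,'keeper')[:3]: print(d['conf'],d['rect'],np.nanmedian(W[d['mask']],0))
b=c['image'][140:250,240:350]; cv2.imwrite('pics/s7.png',cv2.resize(b,(550,550),interpolation=cv2.INTER_CUBIC)[:,:,::-1])
E
```

```text
17.056233664053252 [0.49195132 0.13983022 0.06865617] [-0.593775   -0.02489077 -0.00066937] 0.2925240620970726 R 0.11280840167838839 keeper 0.6986161998497034
0.6 row [-0.0033  0.0276  0.0042] turn 0.0309 yaw0 2.229 t 17.65 pos [0.492  0.1398 0.0687]
0.5 row [-0.0074  0.0553  0.0042] turn 0.0627 yaw0 2.229 t 17.65 pos [0.492  0.1398 0.0687]
0.4 row [-0.0143  0.0824  0.0042] turn 0.0945 yaw0 2.229 t 17.65 pos [0.492  0.1398 0.0687]
0.3 row [-0.0238  0.1087  0.0043] turn 0.1264 yaw0 2.229 t 17.65 pos [0.492  0.1398 0.0687]
0.25 row [-0.0295  0.1215  0.0043] turn 0.1423 yaw0 2.229 t 17.65 pos [0.492  0.1398 0.0687]
0.68 [304.4, 194.2, 44.5, 4.3] [0.53488177 0.09155533 0.09209866]
```

View pics/s7.png

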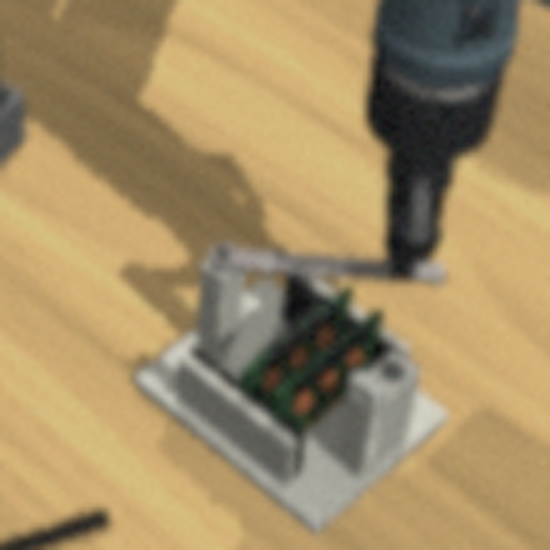

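The bar follows the gripper, at about 0.7 rad (bar end at (440,272) in the crop). Continuing to the ball.

play_rows(
  plan=[
    [17, [-0.003, 0.028, 0], 0.031],
    [17, [-0.007, 0.055, 0], 0.063],
    [17, [-0.014, 0.082, 0], 0.095],
    [17, [-0.024, 0.109, 0], 0.126],
    [17, [-0.03, 0.1215, 0], 0.142],
  ],
)

```text
time_s: 18.25
eef_pos: [0.5376, 0.1598, 0.0683]
eef_rot: [0.0, 0.627, 0.779, 0.0]
wrist_force: [-0.7, 0.3, 0.5]
opening: 0.205
grasp_force: 0.2
```

```bash
python3 arc.py .2 .15 .1 .05 0 -.03 -.06
```

```text
17.487843340347272 [0.53757703 0.15978013 0.06831812] [-0.73420803  0.26242218  0.47733541] 0.23929813876748085 R 0.1115876549013421 keeper 0.251192255999525
0.2 row [0.0006 0.0143 0.0033] turn 0.0174 yaw0 1.7867 t 18.25 pos [0.5376 0.1598 0.0683]
0.15 row [-0.0005  0.0283  0.0033] turn 0.0333 yaw0 1.7867 t 18.25 pos [0.5376 0.1598 0.0683]
0.1 row [-0.0023  0.0422  0.0033] turn 0.0492 yaw0 1.7867 t 18.25 pos [0.5376 0.1598 0.0683]
0.05 row [-0.0048  0.0559  0.0033] turn 0.0652 yaw0 1.7867 t 18.25 pos [0.5376 0.1598 0.0683]
0.0 row [-0.008   0.0696  0.0034] turn 0.0811 yaw0 1.7867 t 18.25 pos [0.5376 0.1598 0.0683]
-0.03 row [-0.0102  0.0777  0.0034] turn 0.0906 yaw0 1.7867 t 18.25 pos [0.5376 0.1598 0.0683]
-0.06 row [-0.0127  0.0857  0.0034] turn 0.1002 yaw0 1.7867 t 18.25 pos [0.5376 0.1598 0.0683]
```

play_rows(
  plan=[
    [17, [0, 0.014, 0], 0.017],
    [17, [-0.0005, 0.021, 0], 0.025],
    [17, [-0.0005, 0.028, 0], 0.033],
    [17, [-0.001, 0.035, 0], 0.041],
    [17, [-0.002, 0.042, 0], 0.049],
    [17, [-0.004, 0.049, 0], 0.057],
    [17, [-0.005, 0.056, 0], 0.065],
    [17, [-0.007, 0.063, 0], 0.073],
    [17, [-0.008, 0.07, 0], 0.081],
    [17, [-0.008, 0.07, 0], 0.081],
  ],
)

```text
time_s: 19.25
eef_pos: [0.5661, 0.1627, 0.0679]
eef_rot: [0.001, 0.721, 0.693, 0.001]
wrist_force: [-0.8, 1.7, -0.1]
opening: 0.198
grasp_force: 0.0
```

```bash
python3 arc.py 0 -.03 -.06
```

```text
16.937742646121876 [0.56614721 0.16272835 0.06789975] [-0.80439526  1.72987196 -0.09237473] 0.0 R 0.11214199335986234 keeper -0.006226220581796893
0.0 row [-0.0004 -0.0017  0.0022] turn -0.0001 yaw0 1.5316 t 19.25 pos [0.5661 0.1627 0.0679]
-0.03 row [-0.0005  0.0066  0.0023] turn 0.0094 yaw0 1.5316 t 19.25 pos [0.5661 0.1627 0.0679]
-0.06 row [-0.0008  0.015   0.0023] turn 0.019 yaw0 1.5316 t 19.25 pos [0.5661 0.1627 0.0679]
```

The force has dropped to almost nothing, so the bar has probably snapped in. I'll press a few mm more to feel the stop lug.

play_rows(
  plan=[
    [17, [0, 0.004, 0], 0],
    [17, [0, 0.008, 0], 0],
    [17, [0, 0.011, 0], 0],
    [17, [0, 0.011, 0], 0],
  ],
)

```text
time_s: 19.65
eef_pos: [0.5672, 0.1628, 0.0675]
eef_rot: [-0.002, 0.72, 0.694, -0.002]
wrist_force: [-9.8, 0.2, 5.6]
opening: 0.201
grasp_force: 4.4
```

play_rows(
  plan=[
    [17, [0, 0.008, 0], 0],
    [17, [0, 0.008, 0], 0],
    [17, [0, -0.011, 0], 0],
    [17, [0, -0.011, 0], 0],
    [22, [0, -0.011, 0], 0],
    [26, [0, -0.011, 0], 0],
    [26, [0, -0.011, 0], 0],
    [26, [0, -0.011, 0], 0],
  ],
)

```text
time_s: 20.45
eef_pos: [0.5653, 0.1626, 0.0677]
eef_rot: [0.0, 0.721, 0.693, 0.0]
wrist_force: [0.4, -0.1, 0.4]
opening: 0.305
grasp_force: 0.0
```

play_rows(
  plan=[
    [26, [0, 0, -0.04], 0],
    [26, [0, 0, -0.12], 0],
    [26, [0, 0, -0.24], 0],
    [26, [0, 0, -0.36], 0],
    [26, [0, 0, -0.48], 0],
    [26, [0, 0, -0.6], 0],
    [26, [0, 0, -0.6], 0],
    [26, [0, 0, -0.6], 0],
  ],
)

```text
time_s: 21.25
eef_pos: [0.5658, 0.1628, 0.3106]
eef_rot: [0.002, 0.72, 0.693, 0.002]
wrist_force: [-1.1, 0.0, -1.1]
opening: 0.302
grasp_force: 0.0
```

Run:
```python
from h import *
o=get_obs(); c=camera('wrist'); W=cloud(c,o); P=W.reshape(-1,3); f=lambda p:cv2.minAreaRect((p[:,:2]*1000).astype(np.float32))
H=np.array([.5611,.0507])
p=P[(P[:,2]>.125)&(P[:,2]<.133)&(abs(P[:,0]-.565)<.03)&(abs(P[:,1]-.163)<.03)]
r=f(p); k=np.array(r[0])/1000-H; print('knob',r,np.hypot(*k),np.arctan2(k[1],k[0])-1.532)
p=P[(P[:,2]>.09)&(P[:,2]<.097)&(abs(P[:,0]-.564)<.012)&(P[:,1]>.065)&(P[:,1]<.15)]; print('bar',len(p),f(p))
for d in masks_of(c,'short_board_a')[:3]: q=W[d['mask']]; print(d['conf'],np.nanpercentile(q,[2,50,98],axis=0).round(3))
s=camera('scene')
p=cloud(s).reshape(-1,3); p=p[(p[:,2]>.06)&(p[:,2]<.13)&(abs(p[:,0]-.577)<.08)&(abs(p[:,1]+.19)<.05)]; print('tall',np.nanpercentile(p,[2,50,98],axis=0).round(3))
cv2.imwrite('pics/s8.png',np.hstack([cv2.resize(c['image'],(448,336)),cv2.resize(s['image'][120:260,190:340],(350,336),interpolation=cv2.INTER_CUBIC)])[:,:,::-1])
print(o['wrist_force'],o['time_s'])
```

```text
knob ((565.4026489257812, 163.96267700195312), (13.099258422851562, 13.312162399291992), 44.72937774658203) 0.11334437255297367 0.0008263520073601427
bar 706 ((563.2425537109375, 107.5093994140625), (84.99639129638672, 12.987736701965332), 87.88436126708984)
0.78 [[0.517 0.113 0.012]
 [0.572 0.121 0.071]
 [0.611 0.125 0.081]]
0.73 [[0.519 0.141 0.014]
 [0.557 0.147 0.078]
 [0.613 0.151 0.081]]
tall [[ 0.529 -0.195  0.061]
 [ 0.582 -0.185  0.091]
 [ 0.627 -0.177  0.115]]
[-1.09924575  0.02653963 -1.08855171] 21.25
```

View pics/s8.png

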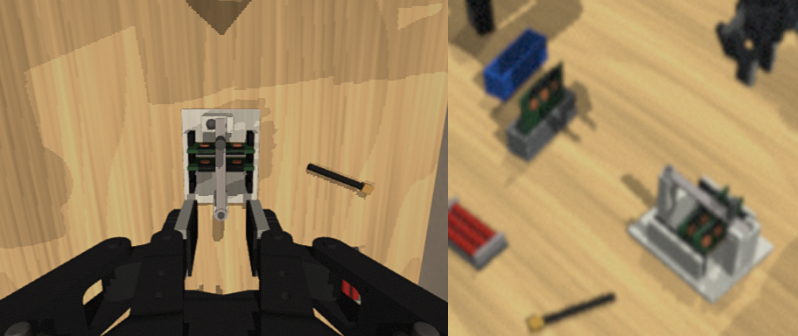

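The keeper is shut: 0.001 rad at the knob, and the bar is parallel to rack y. The ball shows beside the bar. The short boards are in their slots and the tall board is upright in the grey trough.

```bash
python3 -c "
from bench import *
print(hand_in())"
```

```text
the job is handed in; nothing more can be done
None
```

The job is handed in: the tall board stands upright in the grey trough, the keeper bar measures fully shut in its detent (about 0.001 rad), and the short boards are still in their slots; it took about 21 s of the 59 s allowed.

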